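# Snug the vessel's tapered plug with the blade key

### The job

Take the T-handled key from its rack, seat its blade fully in the slot of the plug on top of the steel vessel, and turn the plug clockwise by feel until its tapered thread bites and goes snug: a small nudge past the bite, no more, never forced, and not turned back. Then put the key back in its rack, fully home and upright, let go, and leave the bottles and the jar alone.

Things in the scene. Friction and masses are not known exactly. Their poses are not given: they have to be found in the camera images.
- plug_top (a point): Axis point at the flat top of the grey plug (65 mm across) in the vessel's top, 130 mm above the table. Its slot runs along this x axis: 46 mm long, 9 wide, 20 deep, open upwards; z up. The plug is hand-started: clockwise from above tightens, and after 0.2 to 1.3 rad (differs each time, cannot be seen) the taper bites. Blade in slot has some 0.15 rad of play.
- vessel: Squat round stainless vessel fixed to the table: 206 mm across, 105 mm high, with a collar 86 mm across up to 121 mm round the plug. Origin: centre of its underside, under the plug's axis. Its yaw says nothing about the plug.
- seat_depth (a joint): Depth in m of the taper in its seat past the bite: 0 till it bites, then 0.0006 per rad turned. Far finer than the reading's noise: go by torque. Turning takes under 0.1 N m before the bite, then at once 0.5 N m, growing 0.6 N m per rad. Snug is 0.05 to 0.45 rad past the bite (best: stop 0.15 to 0.2 rad after the torque jumps); more strips it. It stays where left; turned back it is loose.
- thread_gap (a joint): How far in m the plug is still backed off from the bite: about -0.0001 to -0.0008 at the start, 0 once the taper bites and stays so unless the plug is turned back (0.0006 per rad). Also finer than the noise. At the end it must be above -0.00008 (turned back less than 0.13 rad).
- key_grip (a point): Centre of the grip bar of the loose T-handled key (0.18 to 0.29 kg) standing in the rack, blade down. Bar: 60 mm along x, 16 mm thick along y (pinch across it), 26 mm high; z up. The blade's lower end is 58 mm below this point. A half turn about z makes no difference.
- key_shoulder (a point): Centre of the underside of the key's flat round shoulder (48 mm across, 6 thick), 44 mm below the grip's centre. Below it the steel blade: 14 mm deep, 40 along x, 6 thick (its last 4 mm: 37 by 4). Above it a stem 16 mm across. Fully seated, the shoulder lies flat on the plug's or rack's top.
- rack_slot (a point): Centre of the slot's mouth in the top of the fixed black rack block (110 along x, 80 along y, 30 mm high; this point 30 mm above the table). The slot runs along x: 43 by 9 mm, 20 mm deep, z up. The key stands in it at the start and must stand in it at the end.
- bottle_mid (a point): Middle of a white bottle, 68 mm across, 150 mm high, standing on the table; leave it alone.
- jar_mid (a point): Middle of a wide jar, 84 mm across, 85 mm high, standing on the table; leave it alone.
- amber_mid (a point): Middle of a small amber bottle, 60 mm across, 120 mm high, standing on the table; leave it alone.

How it is judged (in metres and radians):
On the way, in this order (a step that is already met when the one before it is completed fails the run):
1. the key is lifted out of the rack (z of key_grip in the frame of rack_slot above 0.075 m), for 0.1 s.
2. the key's blade is fully seated in the plug's slot, upright, its shoulder on the plug (z of key_grip in the frame of plug_top between 0.038 and 0.048 m and horizontal distance between key_grip and plug_top below 0.007 m and angle between key_grip's own z axis and vertical below 0.12 rad and angle between the x axis of key_grip and the x axis of plug_top, either way round below 0.3 rad), for 0.2 s.
3. with the key seated, the plug is turned until snug (z of key_grip in the frame of plug_top between 0.038 and 0.048 m and horizontal distance between key_grip and plug_top below 0.007 m and angle between key_grip's own z axis and vertical below 0.12 rad and value of joint seat_depth above 3e-05 m), for 0.2 s.
At the end, for the whole second after the job is handed in: The plug is snug, 0.05 to 0.45 rad past the bite (seat depth 0.00003 to 0.00027 m), and turned back less than 0.13 rad; the key stands at rest in the rack: grip centre within 7 mm sideways of the slot, 38 to 48 mm above the rack's top, within 0.12 rad of upright (value of joint thread_gap above -8e-05 m and value of joint seat_depth between 3e-05 and 0.00027 m and z of key_grip in the frame of rack_slot between 0.038 and 0.048 m and horizontal distance between key_grip and rack_slot below 0.007 m and angle between key_grip's own z axis and vertical below 0.12 rad and linear speed of key below 0.02 m/s); the robot touches nothing.
It fails at once if the plug is overtightened (more than 0.45 rad past the bite) (value of joint seat_depth above 0.00027 m).
It fails at once if the white bottle is pushed or tipped (distance of bottle_mid from where it was at the start of the episode above 0.02 m or angle between bottle_mid's own z axis and vertical above 0.2 rad).
It fails at once if the jar is pushed or tipped (distance of jar_mid from where it was at the start of the episode above 0.02 m or angle between jar_mid's own z axis and vertical above 0.2 rad).
It fails at once if the amber bottle is pushed or tipped (distance of amber_mid from where it was at the start of the episode above 0.02 m or angle between amber_mid's own z axis and vertical above 0.2 rad).
It also fails if it takes over 72 s, if anything falls off the work surface, if the arm or the gripper's body presses on something with over 40 N, if the wrist force passes 120 N, or if a joint passes its speed limit or range.

### The arm

A 6-joint arm with a two-finger parallel gripper is mounted at the origin on the work surface. World frame = base frame: x ahead of the robot, y to its left, z up, the work surface at z = 0. Lengths are in mm, angles in degrees, forces in N, time in s.
With the tool pointing down it reaches from about 350 to 850 mm from the base axis. Payload 8.1 kg.
Tool frame: the origin (TCP) lies at the very end of the fingers, on their centre line; the grasp point (between the pads) lies 19 mm behind it; z points along the fingers, y is the line along which they close (so a half turn about z gives the same grasp; the last joint's range is limited). The gripper opens to 85 mm and grips with 20 to 120 N. Pads are 22 mm wide; open, the fingers measure 114 mm over their backs; the gripper's body (76 mm by 85 mm) begins 54 mm behind the grasp point. The pads swing forward as they close: fully open they stand 13 mm farther back than shut.
Start: joints at [63.919, 7.471, 85.268, -0, 87.261, -4.893], TCP at [216.836, 559.453, 231.292] pointing down, gripper open.
Joint ranges: [-169.43, 169.43], [-51.17, 129.36], [1.28, 143.12], [-76.62, 256.62], [0, 156.53], [-152.29, 152.29]. Speed limits (degrees/s): [136.94, 136.94, 159.86, 180, 180, 180].

### API

Orientations are given as [roll, pitch, yaw] about the fixed x, y, z axes, in that order (R = Rz(yaw) Ry(pitch) Rx(roll)).
In Python, from bench import * gives the robot as it stands.
- The arm moves only by the tool play_rows, never from a script. Its argument "increments" is a list of rows, each a list of 3 entries, a list of its own where there are three numbers: the gripper's target within -1 to 1 (fully open at 1, half-way at 0, shut at -1), then the shift along the tool's x, y, z in mm, then the turn about the tool's z in rad. A call has 1 to 12 rows; each row shifts and turns the commanded pose from where the row before left it, along the tool's axes as they then stand; what a row does not reach is not made up. A row lasts 1/12 s, in which the tool goes at most 41.7 mm and 7.16 degrees, less where a joint would pass 70% of its speed; a pose out of reach is approached as far as the arm can. A call is refused whole if a number of a shift passes 41.7 or a number of a turn 0.125, either way. A call with a gripper value outside its range is refused whole. The fingers move at their own pace and stop on an object; "force" is the grip in N (left out, the last holds). Time passes only in rows, so rows that do not move let the fingers close. It gives the time, the measured TCP pose, the force, the opening and the grip force at its end, in the units of the state.
- sense(): the state, without advancing time (a new reading comes with each control period).
- snapshot(name): name is "side" or "top" or "wrist"; returns a dict with "color" (384x512x3 uint8, red, green, blue), "intrinsics" (3x3 intrinsics, pixels), "world_from_camera" (4x4, takes a point from camera to world coordinates). Camera axes: x right, y down, z forward; pixel columns grow to the right and rows downward; lengths in mm; the calibration is good to about 2 mm. A picture is of the moment at which its call begins. There is no depth.
- hand_in(): hands the job in; it is judged then, once.
Trained networks look in a picture, given as the dict that the camera call returned (one of the last four; its "shot" number tells which), for a name from the list of things; names that differ only in an ending like _2 or _b are one class to them, and where a whole thing is asked for, a point or a joint stands for the part that bears it (a point fixed in the world has none). Each returns a list of dicts, best first, with "p" (0 to 1); they miss things now and then, are a little off and sometimes report something else, mostly with a low value. They report only what shows in the picture. A call takes as long as a camera call.
- find_in(query, picture): "xyz" ([x, y, z] in mm, in the coordinates of the camera as it stood for that picture, good to about 4 mm: the middle of the surface that is visible of it).
- regions_of(query, picture): "mask" (384x512 bool, what is visible of it).
- pinpoint(query, picture): "xyz" ([x, y, z] in mm, in the coordinates of the camera as it stood for that picture, good to about 4 mm: a listed point, or the origin of a listed thing).
The state is a dict: "time": time; "joint_pos": joint angles; "qd": joint speeds; "joint_efforts": joint torques, N m; "tool_pos": TCP position; "tcp_rot": TCP orientation; "ft_force": force on the tool from outside, world axes, zero at the start; "wrist_torque": the same for the moment, N m; "finger_gap": finger opening in mm; "grip_force": force on a finger pad.
Only numpy, scipy, OpenCV 4.12 (cv2) and the standard library are available. Lean on these libraries where they do the work, as an engineer would, in place of code of your own. Each camera call takes 0.05 s, during which the arm holds its last target. There are 200 camera calls.

## Working session

There is one attempt and no reset: what is moved stays moved. The work goes in short steps, Python scripts to look and compute and a tool call to move; the robot and the scene stay as the last step left them, time stands still between calls to the robot, and variables do not carry over. Pictures are saved under pics/ and viewed, at most 10 in all, crops included, and the job is handed in when it is done.

Besides the shell and the picture viewer there is one more tool, called by a JSON object that holds its "method" and its "body". play_rows: Moves the arm, as the interface text tells. Its arguments: {"type":"object","properties":{"increments":{"type":"array","items":{"type":"array"}},"force":{"type":"number"}},"required":["increments"]}

```bash
mkdir -p pics; cat > h.py <<'E'
from bench import *
import numpy as np, cv2
def look(cams,names):
    out={}
    for c in cams:
        s=snapshot(c); T=np.array(s["world_from_camera"])
        cv2.imwrite(f"pics/{c}_{s['shot']}.png",s["color"][:,:,::-1])
        for n in names:
            for r in pinpoint(n,s)[:2]:
                print(c,s['shot'],n,round(r["p"],2),(T@np.r_[r["xyz"],1])[:3].round(1),{k:v for k,v in r.items() if k not in("p","xyz")})
E
python3 - <<'E'
from h import *
look(["top","side","wrist"],["plug_top","key_grip","key_shoulder","rack_slot","bottle_mid","jar_mid","amber_mid","vessel"])
s=sense();print(s)
E
ls pics
```

```text
top 1 plug_top 0.77 [ 546.1 -209.3  127.3] {}
top 1 plug_top 0.64 [529.8 153.4  76.5] {}
top 1 key_grip 0.46 [530.2 151.6  75.3] {}
top 1 key_shoulder 0.46 [530.1 155.5  32.2] {}
top 1 rack_slot 0.82 [522.9 156.6  32.6] {}
top 1 bottle_mid 0.61 [669.8 380.6  78.9] {}
top 1 jar_mid 0.95 [750.3 -35.3  39.6] {}
top 1 vessel 0.84 [ 547.6 -204.5   -3.5] {}
side 2 plug_top 0.7 [ 548.4 -204.6  128.7] {}
side 2 key_grip 0.65 [526.8 154.5  69.5] {}
side 2 key_shoulder 0.62 [529.9 158.2  27.7] {}
side 2 rack_slot 0.65 [528.7 153.1  30.8] {}
side 2 bottle_mid 0.65 [671.2 376.8  77.7] {}
side 2 jar_mid 0.63 [758.4 -35.3  42.6] {}
side 2 amber_mid 0.96 [ 657.4 -372.9   59.9] {}
side 2 vessel 0.57 [ 550.8 -209.2   -3.1] {}
{'time': 1.35, 'joint_pos': array([ 6.39189494e+01,  7.46889744e+00,  8.52669201e+01, -2.20477787e-03,
        8.72616737e+01, -4.89440009e+00]), 'qd': array([ 0.00310702,  0.01409557, -0.03001915, -0.1172967 , -0.01611829,
       -0.05673248]), 'joint_efforts': array([ 3.84477680e-04, -5.69308305e+01, -5.00858831e+01, -1.69030054e-04,
        1.27802556e-03, -7.62403943e-05]), 'tool_pos': array([216.85456718, 559.45251387, 231.32433715]), 'tcp_rot': array([1.79997688e+02, 2.40827630e-03, 1.58813455e+02]), 'ft_force': array([0.65220376, 0.15179509, 0.38057054]), 'wrist_torque': array([-0.0089481 , -0.04142174, -0.01692328]), 'grip_force': 0.0, 'finger_gap': 85.53565594492626}
side_2.png
top_1.png
wrist_3.png
```

View pics/top_1.png

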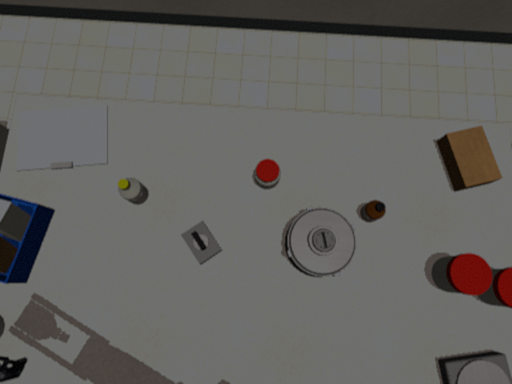

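View pics/side_2.png

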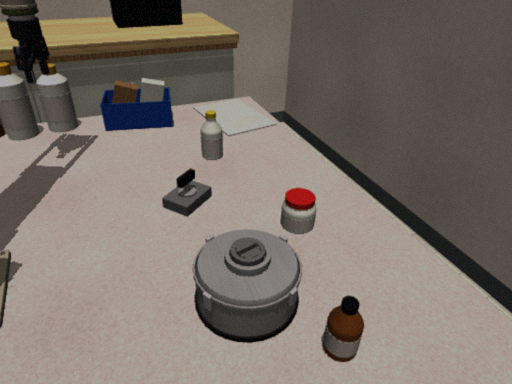

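{"method": "play_rows", "body": {"increments": [[1,[-33.6,-20.4,0],0],[1,[-33.6,-20.4,0],0],[1,[-33.6,-20.4,0],0],[1,[-33.6,-20.4,0],0],[1,[-33.6,-20.4,0],0],[1,[-33.6,-20.4,0],0],[1,[-33.6,-20.4,0],0],[1,[-33.6,-20.4,0],0],[1,[-33.6,-20.4,0],0],[1,[-33.6,-20.4,0],0],[1,[-33.6,-20.4,0],0],[1,[-33.6,-20.4,0],0]]}}

```text
time: 2.35
tool_pos: [505.2, 183.7, 231.6]
tcp_rot: [180.0, 0.0, 158.8]
ft_force: [1.1, 1.0, -0.1]
finger_gap: 85.2
grip_force: 0.0
```

{"method": "play_rows", "body": {"increments": [[1,[0,0,0],-0.125],[1,[0,0,0],-0.125],[1,[0,0,0],-0.125],[1,[0,0,0],-0.125],[1,[0,0,0],-0.125],[1,[0,0,0],-0.125],[1,[0,0,0],-0.125],[1,[0,0,0],-0.125],[1,[0,0,0],0]]}}

```text
time: 3.1
tool_pos: [504.3, 185.5, 231.4]
tcp_rot: [-180.0, 0.0, -143.5]
ft_force: [-0.5, -0.7, 1.1]
finger_gap: 85.2
grip_force: 0.0
```

```bash
python3 - <<'E'
from h import *
look(["wrist"],["key_grip","key_shoulder","rack_slot"])
s=snapshot("wrist");print(np.array(s["world_from_camera"]).round(3),s["intrinsics"])
s=sense();print(s["time"],s["tool_pos"],s["tcp_rot"],s["joint_pos"])
E
ls pics
```

```text
wrist 4 key_grip 0.95 [530.1 158.4  67.6] {}
wrist 4 key_shoulder 0.85 [526.1 154.3  30.8] {}
wrist 4 key_shoulder 0.7 [527.2 160.8  26.3] {}
wrist 4 rack_slot 0.7 [525.8 159.6  28.5] {}
[[-5.87000e-01  7.78000e-01  2.23000e-01  4.47985e+02]
 [ 8.10000e-01  5.64000e-01  1.63000e-01  1.44288e+02]
 [ 1.00000e-03  2.76000e-01 -9.61000e-01  3.72548e+02]
 [ 0.00000e+00  0.00000e+00  0.00000e+00  1.00000e+00]] [[267.54589129   0.         255.08395153]
 [  0.         267.54589129 187.66808409]
 [  0.           0.           1.        ]]
3.35 [504.30392265 185.50621484 231.31410572] [-1.79999372e+02  2.89259333e-03 -1.44065790e+02] [ 1.47278634e+01 -2.24947639e+00  9.52831793e+01  4.61532965e-04
  8.69633732e+01 -1.11206371e+02]
side_2.png
top_1.png
wrist_3.png
wrist_4.png
```

View wrist_4.

View pics/wrist_4.png

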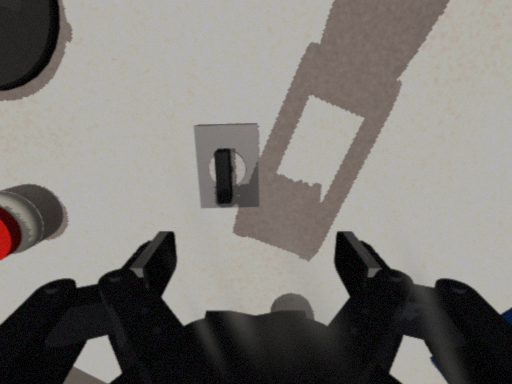

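```bash
cat >> h.py <<'E'
def toplane(px,s,z):
    K=np.array(s["intrinsics"]);T=np.array(s["world_from_camera"])
    d=np.c_[np.atleast_2d(px),np.ones(len(np.atleast_2d(px)))]@np.linalg.inv(K).T@T[:3,:3].T
    return T[:3,3]+d*((z-T[2,3])/d[:,2:])
def bird(s,c,z,half=80,ppm=4):
    "orthographic view of plane z round c: column = x, row = -y"
    n=2*half*ppm
    g=np.array([[0,0],[n,0],[n,n],[0,n]],float)
    w=np.c_[c[0]-half+g[:,0]/ppm,c[1]+half-g[:,1]/ppm,np.full(4,z)]
    K=np.array(s["intrinsics"]);T=np.array(s["world_from_camera"])
    q=(w-T[:3,3])@T[:3,:3]@K.T; q=q[:,:2]/q[:,2:]
    M=cv2.getPerspectiveTransform(q.astype(np.float32),g.astype(np.float32))
    return cv2.warpPerspective(s["color"][:,:,::-1],M,(n,n),flags=cv2.INTER_CUBIC)
E
python3 - <<'E'
from h import *
s=snapshot("wrist")
m=toplane([[195,125],[258,123],[260,207],[201,208]],s,30)
print(m.round(1),m.mean(0)); e=np.diff(np.r_[m,m[:1]],axis=0);print(np.linalg.norm(e,axis=1),np.degrees(np.arctan2(e[:,1],e[:,0])))
c=(529,156)
a=bird(s,c,30,half=70);b=bird(s,c,87,half=70)
out=np.hstack([cv2.resize(a,(400,400)),cv2.resize(b,(400,400))]);cv2.imwrite("pics/b1.png",cv2.convertScaleAbs(out,alpha=1.5))
k=(s["color"].max(2)<45).astype(np.uint8);k[:, :190]=0;k[:,260:]=0;k[:130]=0;k[225:]=0
ys,xs=np.nonzero(k);p=toplane(np.c_[xs,ys],s,87)[:,:2]
r=cv2.minAreaRect(p.astype(np.float32));print(len(p),r)
u,S,v=np.linalg.svd(p-p.mean(0),full_matrices=False);print(p.mean(0),np.degrees(np.arctan2(v[0,1],v[0,0])))
E
```

```text
[[505.5  93.7  30. ]
 [457.3 155.9  30. ]
 [545.5 223.7  30. ]
 [593.8 159.5  30. ]] [525.52387501 158.22205204  30.        ]
[ 78.64270259 111.18773262  80.32003437 110.14659059] [ 127.75343312   37.56057064  -53.00236948 -143.3101883 ]
827 ((524.0439453125, 157.74163818359375), (60.92242431640625, 18.027742385864258), 36.68339157104492)
[524.19904787 157.26004677] 36.953412531774354
```

View pics/b1.png

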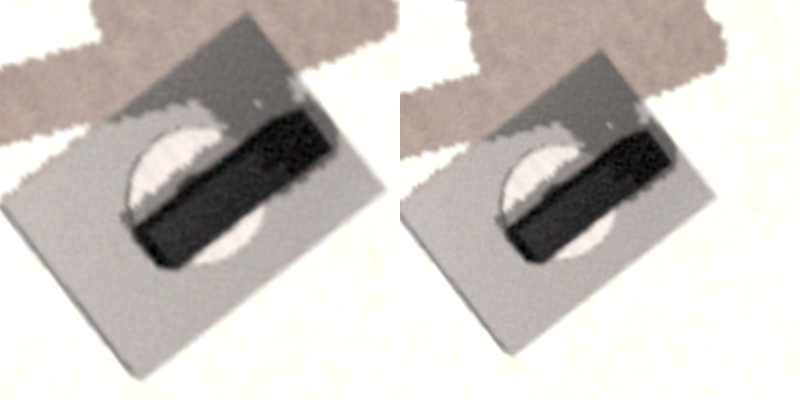

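{"method": "play_rows", "body": {"increments": [[1,[0.3,-34.5,0],-0.0187],[1,[0,0,40],0],[1,[0,0,40],0],[1,[0,0,20],0],[1,[0,0,0],0],[1,[0,0,0],0]]}}

```text
time: 3.9
tool_pos: [523.4, 157.2, 130.4]
tcp_rot: [179.9, -0.2, -142.9]
ft_force: [0.3, 0.7, 1.4]
finger_gap: 85.4
grip_force: 0.0
```

```bash
python3 - <<'E'
from h import *
look(["wrist"],["key_grip","key_shoulder","rack_slot"])
s=snapshot("wrist")
c=(525,158)
a=bird(s,c,30,half=70);b=bird(s,c,87,half=70)
out=np.hstack([cv2.resize(a,(400,400)),cv2.resize(b,(400,400))]);cv2.imwrite("pics/b2.png",cv2.convertScaleAbs(out,alpha=1.5))
s=sense();print(s["time"],s["tool_pos"],s["tcp_rot"],s["joint_pos"])
E
```

```text
wrist 7 key_grip 0.6 [530.  158.6  69.8] {}
wrist 7 key_shoulder 0.98 [527.1 155.7  31.9] {}
4.15 [526.03180118 157.85869361 133.90575887] [-179.89350546    0.21717496 -142.82443044] [ 1.13558257e+01  3.27991073e+00  1.00089545e+02 -1.31155369e-03
  7.63886674e+01 -1.15819236e+02]
```

View pics/b2.png

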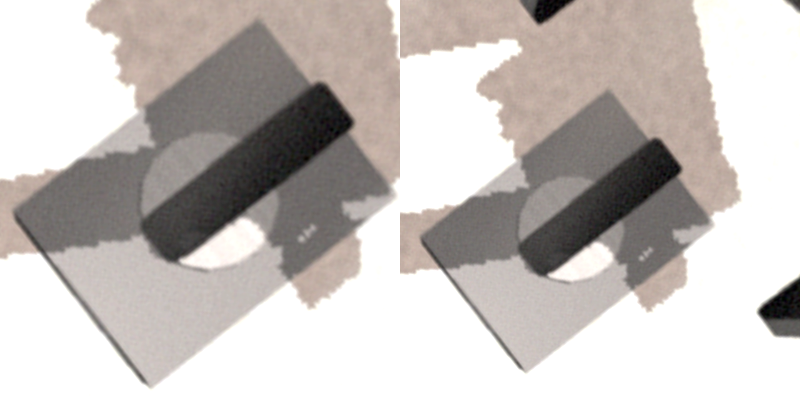

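{"method": "play_rows", "body": {"increments": [[1,[0,0,40],0],[1,[0,0,37],0],[1,[0,0,0],0],[1,[0,0,0],0],[-0.5,[0,0,0],0],[-0.5,[0,0,0],0],[-0.5,[0,0,0],0],[-0.5,[0,0,0],0]], "force": 20}}

```text
time: 4.82
tool_pos: [526.0, 157.7, 56.5]
tcp_rot: [-179.9, 0.2, -142.8]
ft_force: [-0.1, 0.3, 0.5]
finger_gap: 38.8
grip_force: 0.0
```

{"method": "play_rows", "body": {"increments": [[-1,[0,0,0],0],[-1,[0,0,0],0],[-1,[0,0,0],0],[-1,[0,0,0],0]], "force": 20}}

```text
time: 5.15
tool_pos: [525.1, 157.4, 55.2]
tcp_rot: [-180.0, 0.1, -142.8]
ft_force: [-1.2, -1.0, 6.2]
finger_gap: 15.7
grip_force: 28.6
```

{"method": "play_rows", "body": {"increments": [[-1,[0,0,0],0],[-1,[0,0,0],0],[-1,[0,0,-3],0],[-1,[0,0,-8],0],[-1,[0,0,-20],0],[-1,[0,0,-30],0],[-1,[0,0,-35],0],[-1,[0,0,-35],0],[-1,[0,0,-27],0],[-1,[0,0,0],0],[-1,[0,0,0],0]], "force": 90}}

```text
time: 6.07
tool_pos: [525.3, 157.8, 214.3]
tcp_rot: [-179.9, 0.2, -142.8]
ft_force: [-0.6, -0.5, -2.8]
finger_gap: 14.9
grip_force: 89.0
```

{"method": "play_rows", "body": {"increments": [[-1,[15.7,-30.3,0],0],[-1,[15.7,-30.3,0],0],[-1,[15.7,-30.3,0],0],[-1,[15.7,-30.3,0],0],[-1,[15.7,-30.3,0],0],[-1,[15.7,-30.3,0],0],[-1,[15.7,-30.3,0],0],[-1,[15.7,-30.3,0],0],[-1,[15.7,-30.3,0],0],[-1,[15.7,-30.3,0],0],[-1,[0,0,0],0],[-1,[0,0,0],0]]}}

```text
time: 7.07
tool_pos: [580.8, -180.2, 209.0]
tcp_rot: [179.7, -0.1, -143.0]
ft_force: [0.5, 0.3, -3.3]
finger_gap: 14.6
grip_force: 89.3
```

```bash
python3 - <<'E'
from h import *
look(["wrist"],["plug_top","key_grip","key_shoulder"])
s=snapshot("wrist")
a=bird(s,(547.5,-206),130,half=60)
cv2.imwrite("pics/b3.png",cv2.convertScaleAbs(np.hstack([cv2.resize(a,(384,384)),s["color"][:,100:500,::-1]]),alpha=1.5))
s=sense();print(s["time"],s["tool_pos"],s["tcp_rot"],s["joint_pos"],s["ft_force"],s["wrist_torque"])
E
```

```text
wrist 9 plug_top 0.97 [ 546.7 -208.6  124.5] {}
wrist 9 key_grip 0.84 [ 585.7 -178.5  225.8] {}
7.3167 [ 582.06340029 -177.45559255  211.52981424] [ 1.79922661e+02 -2.98465504e-02 -1.42732886e+02] [-2.17901331e+01  9.38968184e+00  8.52251529e+01  1.42120130e-02
  8.54668444e+01 -1.49058361e+02] [-0.24902208  0.45973595 -3.36667259] [ 0.01799989 -0.02555151  0.0151692 ]
```

View pics/b3.png

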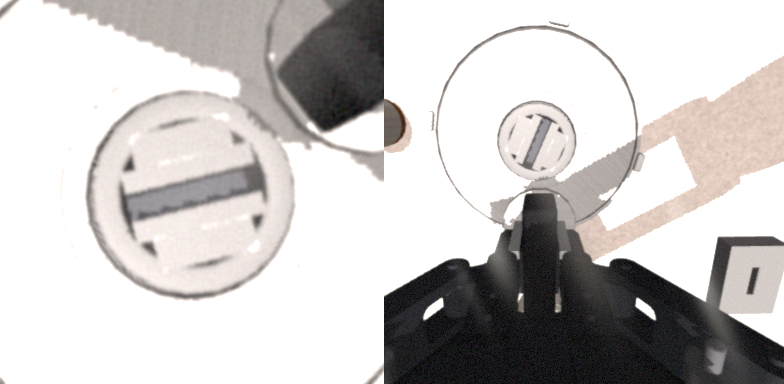

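```bash
python3 - <<'E'
from h import *
s=snapshot("wrist");c=(547.5,-206);ppm=4;h=60
g=cv2.cvtColor(bird(s,c,130,half=h,ppm=ppm),cv2.COLOR_BGR2GRAY)
m=np.zeros_like(g);cv2.circle(m,(h*ppm,h*ppm),24*ppm,255,-1)
print(np.percentile(g[m>0],[5,20,50,80]))
for th in (70,85,100):
    k=((g<th)&(m>0)).astype(np.uint8);n,l,st,ce=cv2.connectedComponentsWithStats(k)
    i=1+st[1:,4].argmax();ys,xs=np.nonzero(l==i)
    p=np.c_[c[0]-h+xs/ppm,c[1]+h-ys/ppm].astype(np.float32)
    u,S,v=np.linalg.svd(p-p.mean(0),full_matrices=False)
    print(th,cv2.minAreaRect(p),p.mean(0),np.degrees(np.arctan2(v[0,1],v[0,0])))
cc=cv2.HoughCircles(g,cv2.HOUGH_GRADIENT,1,400,param1=100,param2=20,minRadius=120,maxRadius=140);x,y,r=cc[0,0]
print("circle",c[0]-h+x/ppm,c[1]+h-y/ppm,r/ppm)
for cam in("top","side"):
    s=snapshot(cam);T=np.array(s["world_from_camera"])
    for r in pinpoint("plug_top",s)[:1]: print(cam,(T@np.r_[r["xyz"],1])[:3])
E
```

```text
[ 77. 102. 153. 158.]
70 ((566.5, -203.0), (5.5, 6.0), 90.0) [ 567.231   -203.09915] -117.2006
85 ((564.855224609375, -202.06158447265625), (10.375651359558105, 11.272451400756836), 87.39744567871094) [ 566.07336 -202.40526] -131.34637
100 ((547.5973510742188, -205.95245361328125), (45.819374084472656, 16.727270126342773), 15.577828407287598) [ 548.22845 -206.29399] -166.44083
circle 546.875 -206.625 32.825
top [ 544.98783796 -210.83795412  132.08834813]
side [ 549.64378668 -205.04041544  128.47220747]
```

{"method": "play_rows", "body": {"increments": [[-1,[22.6,-1,0],0],[-1,[22.6,-1,0],0],[-1,[0,0,0],0.109],[-1,[0,0,0],0.108],[-1,[0,0,0],0.108],[-1,[0,0,0],0.108],[-1,[0,0,18],0],[-1,[0,0,18],0],[-1,[0,0,0],0],[-1,[0,0,0],0],[-1,[0,0,0],0],[-1,[0,0,0],0]]}}

```text
time: 8.57
tool_pos: [549.7, -205.4, 178.0]
tcp_rot: [-179.8, -0.0, -167.9]
ft_force: [-0.1, -0.1, -1.7]
finger_gap: 14.4
grip_force: 89.2
```

```bash
python3 - <<'E'
from h import *
s=snapshot("wrist")
cv2.imwrite("pics/b4.png",cv2.convertScaleAbs(cv2.resize(s["color"][60:260,150:370,::-1],None,fx=3,fy=3,interpolation=cv2.INTER_CUBIC),alpha=1.5)[:600,:780])
s=sense();print(s["time"],s["tool_pos"],s["tcp_rot"],s["joint_pos"],s["ft_force"],s["wrist_torque"])
E
```

```text
8.6167 [ 549.70325036 -205.40722321  177.92697585] [-1.79757675e+02 -1.02588895e-02 -1.67914561e+02] [ -25.37060895    7.0531033    91.33643786   -0.20082197   81.47128296
 -127.42652776] [-0.53752378 -0.56609317 -2.22103646] [-0.05624294 -0.01221619  0.02705118]
```

View pics/b4.png

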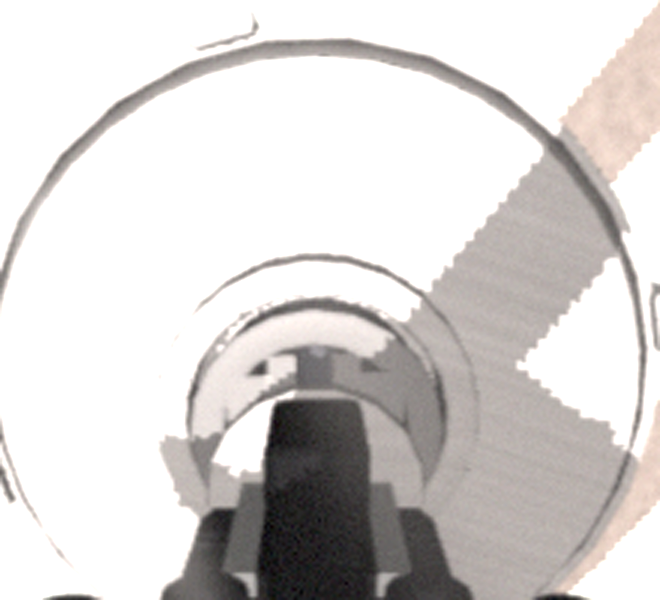

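{"method": "play_rows", "body": {"increments": [[-1,[0,0,0],0]]}}

```text
time: 8.7
tool_pos: [549.5, -205.4, 177.6]
tcp_rot: [-179.8, -0.0, -167.9]
ft_force: [0.7, -0.4, -1.9]
finger_gap: 14.7
grip_force: 89.2
```

{"method": "play_rows", "body": {"increments": [[-1,[0,0,0],0],[-1,[0,0,0],0],[-1,[0,0,0],0]]}}

```text
time: 8.95
tool_pos: [548.9, -205.2, 176.5]
tcp_rot: [-179.8, -0.1, -167.9]
ft_force: [0.5, 0.1, -2.4]
finger_gap: 14.8
grip_force: 89.2
```

{"method": "play_rows", "body": {"increments": [[-1,[0,0,3],0],[-1,[0,0,3],0],[-1,[0,0,2],0],[-1,[0,0,2],0],[-1,[0,0,0],0],[-1,[0,0,0],0],[-1,[0,0,0],0]]}}

```text
time: 9.53
tool_pos: [548.9, -205.1, 166.3]
tcp_rot: [-179.8, -0.1, -167.9]
ft_force: [0.2, -0.4, -2.4]
finger_gap: 14.7
grip_force: 89.2
```

{"method": "play_rows", "body": {"increments": [[-1,[0,0,3],0],[-1,[0,0,3],0],[-1,[0,0,2],0],[-1,[0,0,1],0],[-1,[0,0,0],0],[-1,[0,0,0],0],[-1,[0,0,0],0]]}}

```text
time: 10.12
tool_pos: [548.4, -205.1, 156.8]
tcp_rot: [-179.9, -0.2, -167.9]
ft_force: [-4.0, -1.2, -2.6]
finger_gap: 14.8
grip_force: 89.4
```

{"method": "play_rows", "body": {"increments": [[-1,[0,0,1],0],[-1,[0,0,1],0],[-1,[0,0,0],0],[-1,[0,0,0],0],[-1,[0,0,0],0]]}}

```text
time: 10.53
tool_pos: [548.7, -205.2, 156.1]
tcp_rot: [-179.8, -0.1, -167.9]
ft_force: [-7.3, -0.3, 4.2]
finger_gap: 14.7
grip_force: 90.3
```

```bash
python3 - <<'E'
from h import *
s=sense();print(s["tool_pos"],s["tcp_rot"],s["ft_force"],s["wrist_torque"],s["joint_pos"])
E
```

```text
[ 548.6601507  -205.2408666   156.10766637] [-1.79832447e+02 -1.37017751e-01 -1.67922188e+02] [-7.2508993  -0.34741718  4.23771978] [0.04724223 1.44671165 0.03722451] [ -25.3886428     7.97401379   92.66672254   -0.22011584   79.36617041
 -127.42602385]
```

{"method": "play_rows", "body": {"increments": [[-1,[1.5,0,0],0],[-1,[0,0,0],0],[-1,[0,0,0.7],0],[-1,[0,0,0],0],[-1,[0,0,0],0],[-1,[0,0,0],0]]}}

```text
time: 11.03
tool_pos: [548.2, -205.4, 156.0]
tcp_rot: [-179.8, -0.0, -167.9]
ft_force: [-4.2, 1.1, 6.9]
finger_gap: 15.0
grip_force: 91.1
```

```bash
python3 - <<'E'
from h import *
s=sense();print(s["tool_pos"],s["tcp_rot"],s["ft_force"],s["wrist_torque"])
look(["wrist"],["key_grip","key_shoulder","plug_top"])
look(["side"],["key_grip","key_shoulder","plug_top"])
E
```

```text
[ 548.18503825 -205.41969579  155.97747618] [-1.79797459e+02 -1.49841744e-02 -1.67906698e+02] [-4.20800857  1.10759655  6.89006705] [0.39030668 0.73581062 0.02608259]
wrist 15 key_grip 0.6 [ 553.2 -202.9  173.2] {}
side 16 key_grip 0.73 [ 547.5 -212.5  173.4] {}
side 16 key_shoulder 0.56 [ 553.8 -205.5  132. ] {}
side 16 plug_top 0.61 [ 551.4 -205.4  126.7] {}
```

{"method": "play_rows", "body": {"increments": [[-1,[0.7,0,0],0.03],[-1,[0,0,0],0.03],[-1,[0,0,0],0.03],[-1,[0,0,0],0.03],[-1,[0,0,0],0.03],[-1,[0,0,0],0],[-1,[0,0,0],0]]}}

```text
time: 12.02
tool_pos: [548.0, -205.5, 156.0]
tcp_rot: [-179.8, 0.1, -176.5]
ft_force: [-0.3, 1.0, 4.8]
finger_gap: 14.5
grip_force: 90.6
```

```bash
cat > t.py <<'E'
from h import *
s=sense();print(s["time"],s["tool_pos"].round(1),s["tcp_rot"].round(1),s["ft_force"].round(1),s["wrist_torque"].round(2),s["joint_efforts"].round(2)[5],s["joint_pos"][5].round(2))
E
python3 t.py
```

```text
12.0167 [ 548.  -205.5  156. ] [-1.798e+02  1.000e-01 -1.765e+02] [-0.3  1.   4.8] [ 0.36  0.23 -0.04] 0.11 -118.95
```

{"method": "play_rows", "body": {"increments": [[-1,[0,0,0],0.03],[-1,[0,0,0],0.03],[-1,[0,0,0],0.03],[-1,[0,0,0],0.03],[-1,[0,0,0],0],[-1,[0,0,0],0]]}}

```text
time: 12.52
tool_pos: [548.1, -205.5, 156.0]
tcp_rot: [-179.8, 0.1, 176.6]
ft_force: [-0.7, 2.6, 5.5]
finger_gap: 15.4
grip_force: 90.5
```

```bash
python3 t.py
```

```text
12.5167 [ 548.1 -205.5  156. ] [-1.798e+02  1.000e-01  1.766e+02] [-0.7  2.6  5.5] [ 0.44  0.16 -0.07] 0.12 -112.1
```

{"method": "play_rows", "body": {"increments": [[-1,[0,0,0],0.03],[-1,[0,0,0],0.03],[-1,[0,0,0],0.03],[-1,[0,0,0],0.03],[-1,[0,0,0],0],[-1,[0,0,0],0]]}}

```text
time: 13.02
tool_pos: [547.9, -205.7, 156.0]
tcp_rot: [-179.8, 0.1, 169.8]
ft_force: [-1.7, 0.9, 5.3]
finger_gap: 14.5
grip_force: 90.6
```

```bash
python3 t.py
```

```text
13.0167 [ 547.9 -205.7  156. ] [-1.798e+02  1.000e-01  1.698e+02] [-1.7  0.9  5.3] [0.33 0.36 0.31] 0.51 -105.25
```

{"method": "play_rows", "body": {"increments": [[-1,[0,0,0],0.02],[-1,[0,0,0],0.02],[-1,[0,0,0],0],[-1,[0,0,0],0]]}}

```text
time: 13.35
tool_pos: [547.9, -205.6, 156.0]
tcp_rot: [-179.8, 0.1, 167.5]
ft_force: [-1.7, 1.4, 5.8]
finger_gap: 14.9
grip_force: 90.6
```

```bash
python3 t.py
```

```text
13.35 [ 547.9 -205.6  156. ] [-1.798e+02  1.000e-01  1.675e+02] [-1.7  1.4  5.8] [0.34 0.28 0.4 ] 0.53 -102.96
```

{"method": "play_rows", "body": {"increments": [[-1,[0,0,0],0.025],[-1,[0,0,0],0.025],[-1,[0,0,0],0],[-1,[0,0,0],0]]}}

```text
time: 13.68
tool_pos: [547.9, -205.6, 156.0]
tcp_rot: [-179.8, 0.1, 164.6]
ft_force: [-1.9, 1.7, 4.9]
finger_gap: 14.7
grip_force: 90.6
```

```bash
python3 t.py; python3 t.py
```

```text
13.6833 [ 547.9 -205.6  156. ] [-1.798e+02  1.000e-01  1.646e+02] [-1.9  1.7  4.9] [0.31 0.24 0.44] 0.56 -100.1
13.6833 [ 547.9 -205.6  156. ] [-1.798e+02  1.000e-01  1.646e+02] [-1.9  1.7  4.9] [0.31 0.24 0.44] 0.56 -100.1
```

{"method": "play_rows", "body": {"increments": [[-1,[0,0,0],0.025],[-1,[0,0,0],0.025],[-1,[0,0,0],0.02],[-1,[0,0,0],0],[-1,[0,0,0],0],[-1,[0,0,0],0],[-1,[0,0,0],0]]}}

```text
time: 14.27
tool_pos: [547.9, -205.7, 156.0]
tcp_rot: [-179.8, 0.1, 160.6]
ft_force: [-1.2, 0.9, 5.7]
finger_gap: 15.1
grip_force: 90.6
```

```bash
python3 t.py
```

```text
14.2667 [ 547.9 -205.7  156. ] [-1.798e+02  1.000e-01  1.606e+02] [-1.2  0.9  5.7] [0.29 0.26 0.45] 0.5 -96.1
```

{"method": "play_rows", "body": {"increments": [[-1,[0,0,0],0.015],[-1,[0,0,0],0.015]]}}

```text
time: 14.43
tool_pos: [547.9, -205.7, 156.0]
tcp_rot: [-179.8, 0.2, 158.9]
ft_force: [-1.2, 0.9, 6.0]
finger_gap: 14.7
grip_force: 90.7
```

```bash
python3 t.py
```

```text
14.4333 [ 547.9 -205.7  156. ] [-179.8    0.2  158.9] [-1.2  0.9  6. ] [0.26 0.25 0.61] 0.19 -94.35
```

{"method": "play_rows", "body": {"increments": [[-1,[0,0,0],0],[-1,[0,0,0],0]]}}

```text
time: 14.6
tool_pos: [547.9, -205.6, 156.0]
tcp_rot: [-179.8, 0.2, 158.9]
ft_force: [-1.5, 0.7, 5.5]
finger_gap: 14.8
grip_force: 90.6
```

```bash
python3 t.py
```

```text
14.6 [ 547.9 -205.6  156. ] [-179.8    0.2  158.9] [-1.5  0.7  5.5] [0.27 0.3  0.54] 0.61 -94.38
```

{"method": "play_rows", "body": {"increments": [[-1,[0,0,0],-0.02],[-1,[0,0,0],-0.02],[-1,[0,0,-2],0],[-1,[0,0,-3],0],[-1,[0,0,-4],0],[-1,[0,0,-6],0],[-1,[0,0,-8],0],[-1,[0,0,-12],0],[-1,[0,0,-14],0],[-1,[0,0,-10],0],[-1,[0,0,0],0],[-1,[0,0,0],0]]}}

```text
time: 15.6
tool_pos: [547.5, -205.8, 215.0]
tcp_rot: [-179.8, 0.1, 161.1]
ft_force: [-0.1, -0.5, -3.0]
finger_gap: 14.8
grip_force: 89.3
```

```bash
python3 t.py
```

```text
15.6 [ 547.5 -205.8  215. ] [-1.798e+02  1.000e-01  1.611e+02] [-0.1 -0.5 -3. ] [ 0.   -0.02 -0.02] 0.0 -96.62
```

{"method": "play_rows", "body": {"increments": [[-1,[11.3,37.4,0],0],[-1,[11.3,37.4,0],0],[-1,[11.3,37.4,0],0],[-1,[11.3,37.4,0],0],[-1,[11.3,37.4,0],0],[-1,[11.3,37.4,0],0],[-1,[11.3,37.4,0],0],[-1,[11.3,37.4,0],0],[-1,[11.3,37.4,0],0],[-1,[11.3,37.4,0],0],[-1,[0,0,0],0]]}}

```text
time: 16.52
tool_pos: [559.3, 191.9, 211.1]
tcp_rot: [-179.9, -0.2, 161.4]
ft_force: [0.3, -0.4, -2.3]
finger_gap: 15.0
grip_force: 89.6
```

{"method": "play_rows", "body": {"increments": [[-1,[0,0,0],-0.122],[-1,[0,0,0],-0.122],[-1,[0,0,0],-0.122],[-1,[0,0,0],-0.122],[-1,[0,0,0],-0.122],[-1,[0,0,0],-0.122],[-1,[0,0,0],-0.122],[-1,[0,0,0],-0.125],[-1,[0,0,0],0],[-1,[0,0,0],0],[-1,[0,0,0],0]]}}

```text
time: 17.43
tool_pos: [560.5, 184.9, 211.7]
tcp_rot: [-179.9, -0.2, -143.0]
ft_force: [-1.0, -0.1, -2.3]
finger_gap: 15.3
grip_force: 89.6
```

```bash
python3 - <<'E'
from h import *
look(["wrist"],["rack_slot","key_grip"])
s=snapshot("wrist")
a=bird(s,(526,157.5),30,half=70)
cv2.imwrite("pics/b5.png",cv2.convertScaleAbs(np.hstack([a,np.zeros((560,0,3),np.uint8)]),alpha=1.3))
E
python3 t.py
```

```text
wrist 17 rack_slot 0.96 [524.3 158.2  28.1] {}
wrist 17 key_grip 0.57 [564.3 189.1 227.6] {}
17.6333 [560.7 185.  212.3] [-179.9   -0.2 -142.9] [-0.9  0.4 -2.9] [ 0.01 -0.01 -0.03] 0.05 -113.75
```

View pics/b5.png

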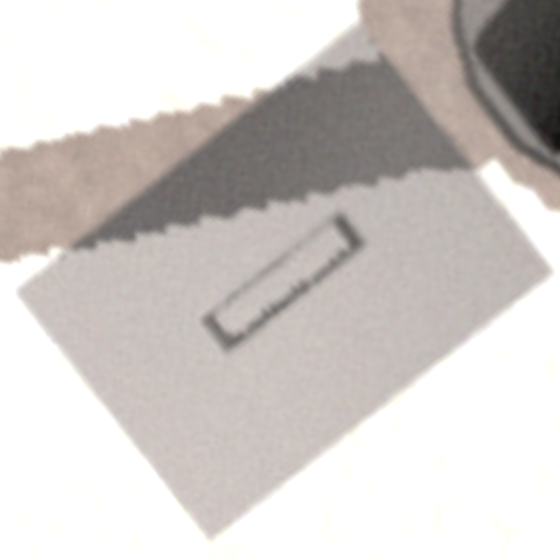

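{"method": "play_rows", "body": {"increments": [[-1,[22.2,-0.5,0],-0.01],[-1,[22.3,-0.6,0],0],[-1,[0,0,35],0],[-1,[0,0,35],0],[-1,[0,0,35],0],[-1,[0,0,20],0],[-1,[0,0,11],0],[-1,[0,0,0],0],[-1,[0,0,0],0],[-1,[0,0,0],0],[-1,[0,0,0],0],[-1,[0,0,0],0]]}}

```text
time: 18.63
tool_pos: [527.4, 156.9, 78.5]
tcp_rot: [-179.8, -0.0, -142.2]
ft_force: [1.1, 0.5, -2.9]
finger_gap: 14.6
grip_force: 89.6
```

```bash
python3 t.py; python3 - <<'E'
from h import *
s=snapshot("wrist")
cv2.imwrite("pics/b6.png",cv2.convertScaleAbs(cv2.resize(s["color"][60:260,150:370,::-1],None,fx=3,fy=3,interpolation=cv2.INTER_CUBIC),alpha=1.5))
E
```

```text
18.6333 [527.4 156.9  78.5] [-179.8   -0.  -142.2] [ 1.1  0.5 -2.9] [-0.04  0.05 -0.02] 0.0 -116.41
```

View pics/b6.png

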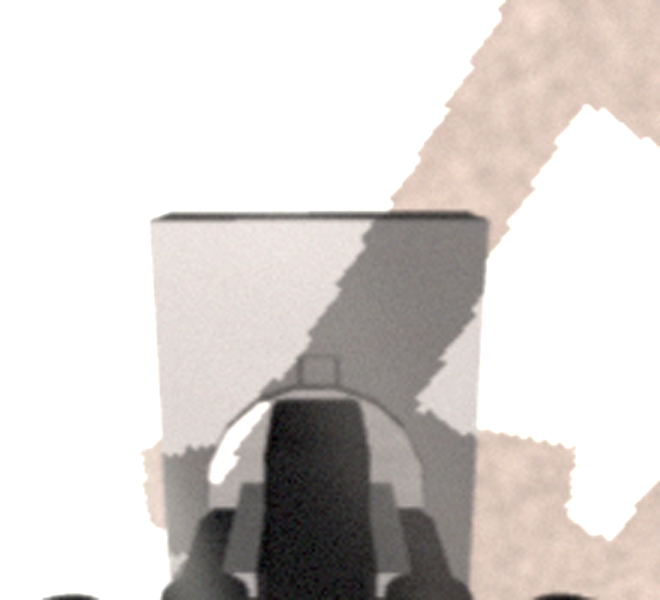

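{"method": "play_rows", "body": {"increments": [[-1,[0,0.5,0],0],[-1,[0,0,3],0],[-1,[0,0,3],0],[-1,[0,0,3],0],[-1,[0,0,2],0],[-1,[0,0,0],0],[-1,[0,0,0],0],[-1,[0,0,0],0],[-1,[0,0,0],0]]}}

```text
time: 19.43
tool_pos: [525.8, 157.0, 65.6]
tcp_rot: [-179.9, -0.2, -142.2]
ft_force: [-0.4, 0.1, -2.6]
finger_gap: 15.1
grip_force: 89.6
```

```bash
python3 t.py
```

```text
19.4333 [525.8 157.   65.6] [-179.9   -0.2 -142.2] [-0.4  0.1 -2.6] [ 0.09 -0.01  0.04] -0.0 -116.37
```

{"method": "play_rows", "body": {"increments": [[-1,[0,0,2],0],[-1,[0,0,2],0],[-1,[0,0,2],0],[-1,[0,0,2],0],[-1,[0,0,1],0],[-1,[0,0,0],0],[-1,[0,0,0],0],[-1,[0,0,0],0]]}}

```text
time: 20.1
tool_pos: [525.7, 156.9, 56.5]
tcp_rot: [-179.9, -0.2, -142.2]
ft_force: [-0.5, -0.1, -2.8]
finger_gap: 14.6
grip_force: 89.6
```

```bash
python3 t.py
```

```text
20.1 [525.7 156.9  56.5] [-179.9   -0.2 -142.2] [-0.5 -0.1 -2.8] [-0.03  0.05  0.06] 0.0 -116.36
```

{"method": "play_rows", "body": {"increments": [[-1,[0,0,1],0],[-1,[0,0,0.5],0],[-1,[0,0,0],0],[-1,[0,0,0],0],[-1,[0,0,0],0]]}}

```text
time: 20.52
tool_pos: [525.9, 157.0, 55.4]
tcp_rot: [-179.9, -0.2, -142.2]
ft_force: [-2.1, -1.1, 2.2]
finger_gap: 14.4
grip_force: 90.2
```

```bash
python3 t.py
```

```text
20.5167 [525.9 157.   55.4] [-179.9   -0.2 -142.2] [-2.1 -1.1  2.2] [-0.08  0.24  0.02] 0.02 -116.37
```

{"method": "play_rows", "body": {"increments": [[-1,[0,0,0],0],[-1,[0,0,0],0],[-0.4,[0,0,0],0],[0,[0,0,0],0],[1,[0,0,0],0],[1,[0,0,0],0],[1,[0,0,0],0],[1,[0,0,0],0],[1,[0,0,0],0],[1,[0,0,0],0]], "force": 20}}

```text
time: 21.35
tool_pos: [525.6, 156.9, 54.9]
tcp_rot: [-179.9, -0.2, -142.2]
ft_force: [-0.1, 1.0, -0.1]
finger_gap: 85.7
grip_force: 0.0
```

{"method": "play_rows", "body": {"increments": [[1,[0,0,-10],0],[1,[0,0,-25],0],[1,[0,0,-40],0],[1,[0,0,-40],0],[1,[0,0,-40],0],[1,[0,0,0],0],[1,[0,0,0],0],[1,[0,0,0],0]]}}

```text
time: 22.02
tool_pos: [526.0, 157.5, 210.6]
tcp_rot: [-179.9, -0.1, -142.2]
ft_force: [0.2, -0.2, -1.1]
finger_gap: 85.0
grip_force: 0.0
```

```bash
python3 t.py; python3 - <<'E'
from h import *
look(["wrist","side"],["key_grip","key_shoulder","rack_slot"])
s=snapshot("side");a=s["color"][:,:,::-1]
w=snapshot("wrist")["color"][:,:,::-1]
cv2.imwrite("pics/b7.png",cv2.convertScaleAbs(np.hstack([cv2.resize(a[150:310,140:340],(400,320)),cv2.resize(w,(400,320))]),alpha=1.4))
E
```

```text
22.0167 [526.  157.5 210.6] [-1.799e+02 -1.000e-01 -1.422e+02] [ 0.2 -0.2 -1.1] [-0.01 -0.03  0.02] -0.0 -116.37
wrist 20 key_grip 0.85 [529.6 161.8  73.7] {}
wrist 20 key_shoulder 0.86 [523.4 159.2  28.2] {}
side 21 key_shoulder 0.83 [530.  157.7  28.8] {}
side 21 rack_slot 0.83 [528.5 152.5  30.6] {}
```

View pics/b7.png

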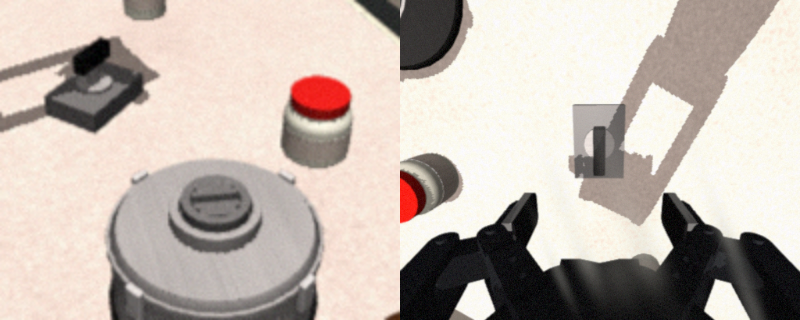

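The side view shows the key upright in its rack (around 92,65) with the shoulder flat. The plug slot has turned (217,197), the fingers are clear of everything, and the jar stands where it was.

```bash
python3 -c "
from bench import *
print(hand_in())"
```

```text
the job is handed in; nothing more can be done
None
```

I turned the plug to about 0.18 rad past the bite, judged by torque (0.61 N m). I then put the key back upright and fully seated in its rack, let go, and handed the job in at about 22 s; no verdict came back.

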